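# Brackets from behind the bead jars

## Robot

A 6-joint arm with a two-finger parallel gripper is mounted at the origin on the work surface. World frame = base frame: x ahead of the robot, y to its left, z up, the work surface at z = 0. Lengths are in m, angles in rad, forces in N, time in s.
With the tool pointing down it reaches from about 0.325 to 1 m from the base axis. Payload 5.1 kg.
Tool frame: the origin (TCP) lies at the very end of the fingers, on their centre line; the grasp point (between the pads) lies 19 mm behind it (manip.grasp_offset is the distance from the TCP to the grasp point, in m); y points along the fingers, x is the direction in which the jaws open and shut, and the axes are right-handed (so a half turn about y gives the same grasp; the last joint's range is limited). The gripper opens to 85 mm and grips with 20 to 120 N. Pads are 22 mm wide; open, the fingers measure 114 mm over their backs; the gripper's body (76 mm by 85 mm) begins 54 mm behind the grasp point. The pads swing forward as they close: fully open they stand 13 mm farther back than shut.
Start: joints at [-1.303, 0.124, 1.65, -0, 1.367, -0.083], TCP at [0.223, -0.61, 0.231] pointing down, gripper open.
Joint ranges: [-2.61, 2.61], [-1.02, 2.33], [0.03, 2.71], [-1.35, 4.49], [0.32, 2.68], [-2.91, 2.91]. Speed limits (rad/s): [2.57, 2.57, 3.14, 3.14, 3.14, 3.14].

## Interface

Orientations are given as [roll, pitch, yaw] about the fixed x, y, z axes, in that order (R = Rz(yaw) Ry(pitch) Rx(roll)).
In Python, from plant import manip gives the robot as it stands.
- The arm moves only by the shell command python3 -m inch 'ROWS' [FORCE]. ROWS is JSON, a list that holds one entry, the list of rows, each a list of 7 numbers: the shift along the tool's x, y, z in m, then the turn, a rotation vector about the tool's x, y, z in degrees, then the closure, from 0 (fully open) to 1 (shut). In form: [[[tx, ty, tz, rx, ry, rz, grip], ...]]. A call has 1 to 8 rows; each row is the pose to reach, as a shift and turn from the pose commanded when the call began, along the tool's axes at that moment; what a row does not reach only later rows make up. A row lasts 1/8 s, in which the tool goes at most 62.5 mm and 10.7 degrees, less where a joint would pass 70% of its speed; a pose out of reach is approached as far as the arm can. A call with a gripper value outside its range is refused whole. The fingers move at their own pace and stop on an object; FORCE is the grip in N (left out, the last holds). Time passes only in rows, so rows that repeat a pose let the fingers close. It gives the time, the measured TCP pose, the force and the opening at its end, in the units of the state.
- manip.read_state(): the state, without advancing time (a new reading comes with each control period).
- manip.read_camera(name): name is "scene" or "top" or "wrist"; returns (picture, depth): 480x640x3 uint8, blue, green, red; 480x640 float32, m along the optical axis (not along the pixel's ray), 0 where there is no reading.
- manip.camera_model(name): a dict with "mtx" (3x3 intrinsics, pixels), "dist_coeffs" ([k1, k2, p1, p2, k3] as OpenCV has them; the pictures are not rectified), "R" (3x3) and "t" (3): a world point X has camera coordinates R X + t. Camera axes: x right, y down, z forward; pixel columns grow to the right and rows downward; lengths in m; the calibration is good to about 2 mm. A picture is of the moment at which its call begins: read the wrist's pose just before it. camera_model takes no time and is no camera call; for the wrist camera it gives the pose at the moment of the call.
- manip.close_job(): hands the job in, once; it reports no verdict.
Trained networks look in the newest picture that a camera, given by its name, has taken for a name from the list of things; names that differ only in an ending like _2 or _b are one class to them, and where a whole thing is asked for, a point or a joint stands for the part that bears it (a point fixed in the world has none). Each returns a list of dicts, best first, with "p" (0 to 1); they miss things now and then, are a little off and sometimes report something else, mostly with a low value. They report only what shows in the picture. A call takes as long as a camera call.
- manip.trace(query, camera): "mask" (480x640 bool, what is visible of it) and "location" ([column, row] in pixels, amid what is visible of it).
The state is a dict: "time_s": time; "joint_positions": joint angles; "joint_velocities": joint speeds; "joint_torque": joint torques, N m; "position": TCP position; "orientation": TCP orientation; "force": force on the tool from outside, world axes, zero at the start; "ft_torque": the same for the moment, N m; "grip_width": finger opening in m.
Only numpy, scipy, OpenCV 4.12 (cv2) and the standard library are available. Lean on these libraries where they do the work, as an engineer would, in place of code of your own. Each camera call takes 0.05 s, during which the arm holds its last target. There are 200 camera calls.

## Task

The two bead jars stand in the way of the brass brackets behind them: first move both jars onto the dark rubber side mat, and only then fetch the brackets and lay them flat, knob up, the left-hand one in the blue tray and the right-hand one in the red tray (seen with the knob up and from the knob end, the foot points left on a left-hand bracket, right on a right-hand one). When both brackets are in their trays, stand each jar back upright and well centred (within about 1 cm) on the coaster of its lid's colour. Never let a jar tip over, and leave the little white vase alone.

Things in the scene. Friction and masses are not known exactly. Their poses are not given: they have to be found in the camera images.
- jar_yellow_center (a point): Bead jar of amber glass with a yellow lid, standing upright on its coaster at the start: 56 mm diameter, 78 mm tall (the lid, 54 mm diameter, is the top 18 mm), 0.15 to 0.3 kg. The point is the jar's centre, 39 mm above its underside; z is up along the jar.
- jar_green_center (a point): Bead jar of green glass with a green lid, standing upright on its coaster at the start: 56 mm diameter, 78 mm tall (the lid, 54 mm diameter, is the top 18 mm), 0.15 to 0.3 kg. The point is the jar's centre, 39 mm above its underside; z is up along the jar.
- bracket_left_center (a point): Left-hand brass bracket, mirror image of the other, flat L, knob up, behind the jars. Shank 80 (x) x 20 (y) mm, 20 mm high; at the +x end a 20 mm wide foot sticks out 25 mm past the shank's side towards +y (left, seen from the knob end); on top of the -x end, 30 mm off centre, a dark round knob, 16 mm wide, 8 mm high. 0.18 kg. Point: shank centre, 10 mm above its underside; z up.
- bracket_right_center (a point): Right-hand brass bracket, mirror image of the other, flat L, knob up, behind the jars. Shank 80 (x) x 20 (y) mm, 20 mm high; at the +x end a 20 mm wide foot sticks out 25 mm past the shank's side towards -y (right, seen from the knob end); on top of the -x end, 30 mm off centre, a dark round knob, 16 mm wide, 8 mm high. 0.18 kg. Point: shank centre, 10 mm above its underside; z up.
- coaster_yellow: Yellow round coaster, the home of the jar with the yellow lid: 72 mm diameter, 4 mm thick, fixed on the robot side of a fixed pale wooden board (210 x 270 mm, 6 mm thick) that also carries the brackets. The coasters are 130 mm apart. Origin: centre of the underside, so the jar stands 4 mm above it. Its y axis runs along the row of the two.
- coaster_green: Green round coaster, the home of the jar with the green lid: 72 mm diameter, 4 mm thick, fixed on the robot side of a fixed pale wooden board (210 x 270 mm, 6 mm thick) that also carries the brackets. The coasters are 130 mm apart. Origin: centre of the underside, so the jar stands 4 mm above it. Its y axis runs along the row of the two.
- mat: Dark rubber side mat, 130 mm along its x by 200 mm along its y, 4 mm thick, fixed on the table. Origin: centre of the underside. Both jars stand here for the time being, side by side along y.
- tray_blue: Shallow open blue tray for the left-hand bracket: outside 130 mm along x by 150 mm along y, 20 mm high, walls 4 mm, floor 4 mm thick, fixed on the table. Origin: centre of the underside.
- tray_red: Shallow open red tray for the right-hand bracket: outside 130 mm along x by 150 mm along y, 20 mm high, walls 4 mm, floor 4 mm thick, fixed on the table. Origin: centre of the underside.
- vase_center (a point): White china bud vase with one dried seed head, loose, easily knocked over: 60 mm widest diameter, 116 mm tall overall. To be left alone. The point is on its axis 50 mm above the table.

How it is judged:
By the outcome, as a careful person would: the job done as asked, in the order asked, and still so for the second after the job is handed in, with the robot touching nothing.
It also fails if it takes over 138 s, if anything falls off the work surface, if the arm or the gripper's body presses on something with over 40 N, if the wrist force passes 120 N, or if a joint passes its speed limit or range.

## Working session

There is one attempt and no reset: what is moved stays moved. The work goes in short steps, Python scripts to look and compute and a shell command to move; the robot and the scene stay as the last step left them, time stands still between calls to the robot, and variables do not carry over. Pictures are saved under pics/ and viewed, about 12 in all and at most 16, crops included, and the job is handed in when it is done.

```bash
ls; mkdir -p pics
cat > h.py <<'E'
import numpy as np, cv2
from plant import manip
from scipy.spatial.transform import Rotation as Ro
def px2w(cam,uv,depth,m=None):
    m=m or manip.camera_model(cam)
    uv=np.asarray(uv,float).reshape(-1,1,2)
    n=cv2.undistortPoints(uv,np.array(m["mtx"]),np.array(m["dist_coeffs"])).reshape(-1,2)
    d=np.asarray(depth).reshape(-1,1)
    c=np.hstack([n,np.ones((len(n),1))])*d
    return (c-np.array(m["t"]))@np.array(m["R"])
def cloud(cam,mask,depth,m=None):
    mask=mask&(depth>0); r,c=np.nonzero(mask)
    return px2w(cam,np.c_[c,r],depth[r,c],m)
E
python3 - <<'E'
from h import *
for c in ["scene","top"]:
    p,d=manip.read_camera(c); cv2.imwrite(f"pics/{c}0.png",p); np.save(f"pics/{c}0.npy",d)
    for q in ["jar_yellow_center","jar_green_center","bracket_left_center","bracket_right_center","coaster_yellow","coaster_green","mat","tray_blue","tray_red","vase_center"]:
        for r in manip.trace(q,c)[:2]:
            w=cloud(c,r["mask"],d)
            if len(w)<5: print(c,q,r["p"],"few");continue
            med=np.median(w,0); zt=np.percentile(w[:,2],95)
            top=w[w[:,2]>zt-.012]
            (cx,sz,a)=cv2.minAreaRect(top[:,:2].astype(np.float32)*1000)
            print(c,q,round(r["p"],2),np.round(r["location"]),len(w),"med",med.round(3),"zt",zt.round(3),"rect",np.round(cx),np.round(sz),round(a,1),flush=True)
s=manip.read_state();print(s["time_s"],s["position"],s["orientation"],s["grip_width"],s["force"],manip.grasp_offset)
E
```

```text
pics
scene jar_yellow_center 0.92 [366. 233.] 1130 med [0.509 0.083 0.068] zt 0.09 rect [492.  81.] [54. 54.] 56.0
scene jar_green_center 0.65 [303. 226.] 1025 med [ 0.517 -0.039  0.071] zt 0.09 rect [501. -44.] [53. 50.] 51.3
scene bracket_left_center 0.95 [294. 263.] 655 med [ 0.577 -0.045  0.025] zt 0.033 rect [582. -38.] [48. 81.] 12.5
scene bracket_left_center 0.39 [367. 258.] 182 med [0.51  0.099 0.01 ] zt 0.013 rect [509.  90.] [57. 70.] 15.0
scene bracket_right_center 0.81 [366. 273.] 709 med [0.563 0.103 0.025] zt 0.033 rect [568.  92.] [81. 46.] 68.3
scene coaster_yellow 0.47 [368. 258.] 172 med [0.506 0.104 0.01 ] zt 0.013 rect [501.  88.] [47. 70.] 17.3
scene coaster_green 0.48 [301. 251.] 137 med [ 0.525 -0.049  0.011] zt 0.013 rect [518. -50.] [65. 34.] 75.1
scene mat 0.83 [198. 194.] 3147 med [ 0.404 -0.32   0.005] zt 0.008 rect [ 398. -326.] [140. 208.] 3.4
scene tray_blue 0.85 [468. 307.] 4660 med [0.585 0.307 0.005] zt 0.02 rect [586. 305.] [150. 134.] 88.7
scene tray_red 0.7 [367. 274.] 682 med [0.565 0.103 0.025] zt 0.033 rect [568.  92.] [81. 46.] 67.7
scene tray
[... 1037 characters left out ...]
[586. 306.] [153. 132.] 88.1
top mat 0.78 [487. 305.] 6186 med [ 0.399 -0.321  0.004] zt 0.007 rect [ 399. -323.] [133. 203.] 1.0
top tray_blue 0.84 [171. 215.] 5059 med [0.586 0.308 0.005] zt 0.021 rect [586. 306.] [153. 132.] 87.8
top tray_red 0.72 [168. 306.] 5096 med [0.406 0.315 0.005] zt 0.021 rect [407. 314.] [152. 131.] 89.2
top tray_red 0.39 [350. 217.] 554 med [ 0.572 -0.049  0.027] zt 0.034 rect [581. -35.] [44. 80.] 10.8
top vase_center 0.92 [485. 202.] 834 med [ 0.592 -0.307  0.056] zt 0.116 rect [ 596. -315.] [25. 26.] 55.8
1.1 [ 0.22332004 -0.61041573  0.23133259] [-1.57078168e+00  2.53258507e-05 -1.22000877e+00] 0.08539339906863709 [ 0.65147009 -0.34825582  0.26853679] 0.0187
```

Run:
```python
from h import *
a=cv2.imread("pics/top0.png");cv2.imwrite("pics/top0c.png",cv2.resize(a[150:360,100:560],(800,365),interpolation=cv2.INTER_CUBIC))
```

```text
(no output)
```

View pics/top0c.png

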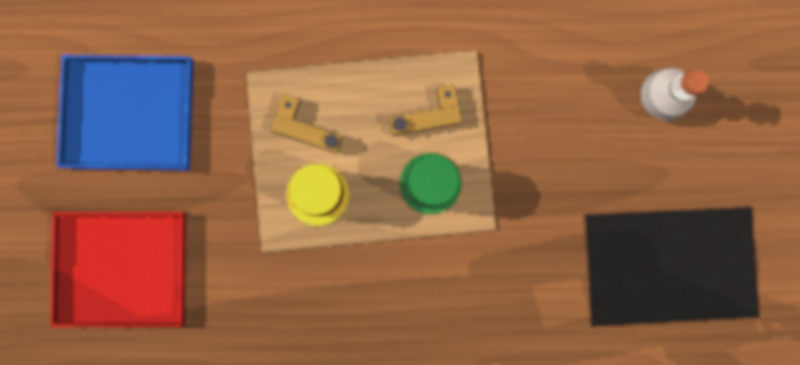

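View pics/scene0.png

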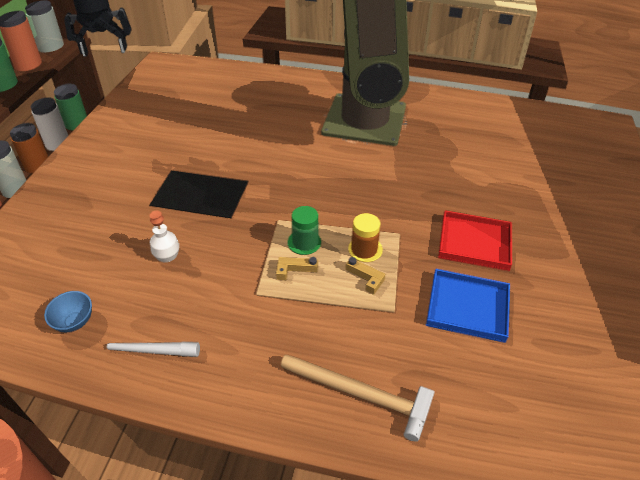

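The top view (crop pixels) shows the bracket by the green jar at about (425,112). Its knob is at the right-facing end and its foot is to the left, so it is left-hand. The bracket by the yellow jar, at about (305,122), is right-hand. The blue tray is at (125,112), the red tray at (118,268), the mat at (672,266) and the vase at (672,93). The scene view agrees.

Next I move above the green jar.

```bash
cat > goal.py <<'E'
import sys; from h import *
x,y,z,yaw=map(float,sys.argv[1:5]); s=manip.read_state()
R=Ro.from_euler("xyz",s["orientation"]); G=Ro.from_euler("xyz",[-np.pi/2,0,np.radians(yaw)])
print("shift",(R.inv().apply(np.array([x,y,z])-s["position"])).round(4),"turn",(R.inv()*G).as_rotvec(degrees=True).round(1),"t",s["time_s"])
E
python3 goal.py .499 -.042 .2313 -90
python3 -m inch '[[[-0.09,0,0.09,0,4,0,0],[-0.14,0,0.145,0,8,0,0],[-0.185,0,0.19,0,12,0,0],[-0.23,0,0.24,0,15,0,0],[-0.275,0,0.285,0,20.1,0,0],[-0.32,0,0.33,0,20.1,0,0],[-0.36,0,0.375,0,20.1,0,0],[-0.4,0,0.415,0,20.1,0,0]]]'
python3 goal.py .499 -.042 .2313 -90
```

```text
shift [-4.391e-01  1.000e-04  4.542e-01] turn [-0.  20.1 -0. ] t 1.1
time_s: 2.1
position: [0.4428, -0.159, 0.2318]
orientation: [-1.57, -0.001, -1.571]
force: [0.4, -1.0, 0.6]
grip_width: 0.0852
shift [-0.117   0.0005  0.0562] turn [-0.1 -0.   0. ] t 2.1
```

```bash
python3 -m inch '[[[0,0,0,0,0,0,0]]]'
python3 goal.py .499 -.042 .2313 -90
```

```text
time_s: 2.22
position: [0.4434, -0.1573, 0.2316]
orientation: [-1.57, 0.0, -1.564]
force: [-0.6, 0.2, 0.7]
grip_width: 0.0852
shift [-0.1149  0.0004  0.0564] turn [-0.   0.4 -0. ] t 2.225
```

```bash
python3 -m inch '[[[-0.05,0,0.025,0,0,0,0],[-0.09,0,0.045,0,0,0,0],[-0.115,0,0.056,0,0.4,0,0],[-0.115,0,0.056,0,0.4,0,0],[-0.115,0,0.056,0,0.4,0,0]]]'
cat > look.py <<'E'
import sys; from h import *
n=sys.argv[1]; s=manip.read_state(); m=manip.camera_model("wrist"); p,d=manip.read_camera("wrist")
cv2.imwrite(f"pics/{n}.png",p); print("tcp",np.round(s["position"],4),"yaw",round(np.degrees(s["orientation"][2]),1),"t",s["time_s"])
for q in sys.argv[2:]:
    for r in manip.trace(q,"wrist")[:2]:
        w=cloud("wrist",r["mask"],d,m)
        if len(w)<5: print(q,r["p"],"few");continue
        zt=np.percentile(w[:,2],95); top=w[w[:,2]>zt-.006]
        c,sz,a=cv2.minAreaRect(top[:,:2].astype(np.float32)*1000); e,er=cv2.minEnclosingCircle(top[:,:2].astype(np.float32)*1000)
        print(q,round(r["p"],2),np.round(r["location"]),len(w),"zt",zt.round(3),"rect",np.round(c,1),np.round(sz,1),round(a,1),"circ",np.round(e,1),round(er,1))
E
python3 look.py w1 jar_green_center jar_yellow_center bracket_left_center coaster_green
```

```text
time_s: 2.85
position: [0.4979, -0.047, 0.2313]
orientation: [-1.571, -0.001, -1.579]
force: [-0.1, -0.9, -0.2]
grip_width: 0.0857
tcp [ 0.4979 -0.047   0.2313] yaw -90.5 t 2.85
jar_green_center 0.91 [312. 219.] 4186 zt 0.09 rect [498.4 -42.5] [52.9 52.9] 66.9 circ [498.3 -42.2] 26.9
jar_green_center 0.17 [171. 224.] 5382 zt 0.089 rect [490.7  81.5] [53.  52.3] 86.1 circ [490.7  81.8] 27.0
jar_yellow_center 0.73 [169. 222.] 5368 zt 0.089 rect [490.7  81.8] [52.7 53. ] 20.5 circ [490.4  81.5] 27.0
jar_yellow_center 0.4 [328. 182.] 931 zt 0.012 rect [512.4 -47.8] [71.6 42.6] 78.5 circ [499.8 -45.2] 35.8
bracket_left_center 0.79 [321. 125.] 2838 zt 0.034 rect [574.5 -41.2] [31.8 82.7] 30.1 circ [584.1 -35.6] 41.6
coaster_green 0.95 [329. 183.] 939 zt 0.012 rect [512.7 -48.3] [70.4 42.1] 75.8 circ [499.6 -44.9] 35.4
```

View pics/w1.png

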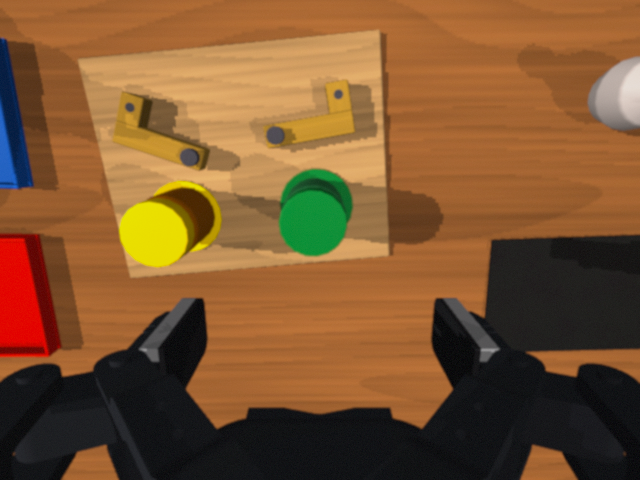

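The green jar, its coaster and both brackets are clear. The jar lid is at pixel (312,219) and the coaster circle centre is at about (0.4997, -0.045). I descend on the green jar and grip it.

```bash
python3 -m inch '[[[-0.0045,0.05,0.0005,0,-0.5,0,0],[-0.0045,0.1,0.0005,0,-0.5,0,0],[-0.0045,0.145,0.0005,0,-0.5,0,0],[-0.0045,0.18,0.0005,0,-0.5,0,0],[-0.0045,0.199,0.0005,0,-0.5,0,0],[-0.0045,0.199,0.0005,0,-0.5,0,0],[-0.0045,0.199,0.0005,0,-0.5,0,1],[-0.0045,0.199,0.0005,0,-0.5,0,1]]]' 50
python3 -m inch '[[[0,0,0,0,0,0,1],[0,0,0,0,0,0,1],[0,0,0,0,0,0,1],[0,0,0,0,0,0,1],[0,-0.01,0,0,0,0,1],[0,-0.04,0,0,0,0,1],[0,-0.08,0,0,0,0,1],[0,-0.1,0,0,0,0,1]]]'
```

```text
time_s: 4.1
position: [0.5002, -0.0419, 0.0344]
orientation: [-1.568, -0.001, -1.569]
force: [0.3, 0.7, -0.6]
grip_width: 0.0545
time_s: 5.1
position: [0.4993, -0.0414, 0.1346]
orientation: [-1.568, -0.0, -1.569]
force: [-0.2, 0.3, -2.1]
grip_width: 0.0542
```

```bash
python3 goal.py .399 -.373 .14 -90;python3 look.py w2 jar_green_center mat vase_center coaster_green coaster_yellow
```

```text
shift [ 0.3314 -0.0055 -0.1009] turn [-0.1  0.1  0. ] t 5.1
tcp [ 0.4993 -0.0414  0.1346] yaw -89.9 t 5.1
jar_green_center 0.64 [318. 335.] 25238 zt 0.19 rect [507.8 -41.9] [34.8 50.9] 0.6 circ [504.2 -41.9] 25.5
jar_green_center 0.42 [335. 123.] 5603 zt 0.034 rect [571.2 -42.6] [34.1 80.1] 26.0 circ [580.8 -37.9] 40.2
mat 0.86 [600. 334.] 10386 zt 0.006 rect [ 438.2 -230.7] [266.7 122.6] 35.2 circ [ 423.3 -209.5] 138.0
coaster_green 0.71 [326. 217.] 4129 zt 0.012 rect [510.4 -45.5] [70.  46.9] 86.1 circ [499.3 -44.7] 35.4
coaster_yellow 0.77 [177. 220.] 1545 zt 0.012 rect [493.8  74.9] [72.4 49.6] 29.1 circ [488.1  85. ] 36.4
```

View pics/w2.png

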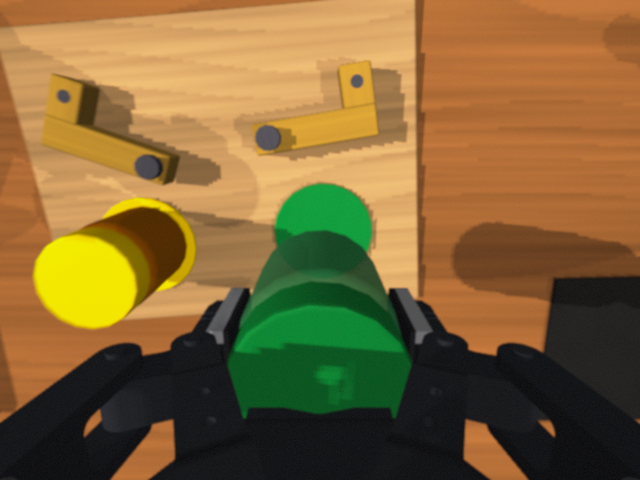

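The green jar is held cleanly, with its coaster showing at (326,217) and the brackets undisturbed. I carry it to the mat.

```bash
python3 -m inch '[[[0.02,-0.01,-0.006,0,0,0,1],[0.055,-0.02,-0.017,0,0,0,1],[0.1,-0.02,-0.03,0,0,0,1],[0.15,-0.02,-0.045,0,0,0,1],[0.2,-0.02,-0.061,0,0,0,1],[0.25,-0.01,-0.076,0,0,0,1],[0.29,0,-0.088,0,0,0,1],[0.32,0.01,-0.097,0,0,0,1]]]'
python3 goal.py .399 -.372 .029 -90
```

```text
time_s: 6.4
position: [0.4007, -0.3625, 0.1201]
orientation: [-1.573, 0.002, -1.57]
force: [0.0, 0.5, -2.2]
grip_width: 0.0542
shift [ 0.0097  0.0911 -0.0016] turn [ 0.1  0.  -0.1] t 6.4
```

```bash
python3 -m inch '[[[0.01,0.03,-0.002,0,0,0,1],[0.01,0.06,-0.002,0,0,0,1],[0.01,0.078,-0.002,0,0,0,1],[0.01,0.086,-0.002,0,0,0,1],[0.01,0.09,-0.002,0,0,0,1],[0.01,0.091,-0.002,0,0,0,1]]]'
python3 -m inch '[[[0,0,0,0,0,0,0],[0,0,0,0,0,0,0],[0,0,0,0,0,0,0],[0,-0.01,0,0,0,0,0],[0,-0.05,0,0,0,0,0],[0,-0.1,0,0,0,0,0],[0,-0.15,0,0,0,0,0],[-0.05,-0.2,0.01,0,0,0,0]]]'
python3 goal.py .4906 .0817 .2 -90
```

```text
time_s: 7.15
position: [0.4009, -0.3719, 0.0321]
orientation: [-1.57, -0.001, -1.569]
force: [0.3, 0.3, -1.4]
grip_width: 0.0546
time_s: 8.15
position: [0.4091, -0.3292, 0.2285]
orientation: [-1.569, -0.003, -1.572]
force: [1.1, -0.2, 0.4]
grip_width: 0.0856
shift [-0.4111  0.0277  0.0808] turn [-0.1 -0.1  0.1] t 8.15
```

```bash
python3 -m inch '[[[-0.06,0,0.012,0,0,0,0],[-0.12,0,0.024,0,0,0,0],[-0.18,0,0.036,0,0,0,0],[-0.24,0,0.048,0,0,0,0],[-0.3,0,0.06,0,0,0,0],[-0.36,0,0.07,0,0,0,0],[-0.4,0.01,0.08,0,0,0,0],[-0.411,0.028,0.081,0,0,0,0]]]'
python3 -m inch '[[[0,0,0,0,0,0,0]]]'
python3 goal.py .4906 .0817 .0325 -90
python3 look.py w3 jar_yellow_center coaster_yellow bracket_right_center
```

```text
time_s: 9.15
position: [0.49, 0.0854, 0.1982]
orientation: [-1.568, 0.0, -1.566]
force: [-0.7, -0.6, 0.1]
grip_width: 0.0852
time_s: 9.28
position: [0.4878, 0.0833, 0.1951]
orientation: [-1.575, -0.001, -1.568]
force: [0.1, 0.1, -0.4]
grip_width: 0.085
shift [0.0015 0.1626 0.0034] turn [0.2 0.2 0. ] t 9.275
tcp [0.4878 0.0833 0.1951] yaw -89.8 t 9.275
jar_yellow_center 0.63 [287. 126.] 3632 zt 0.034 rect [559.9  93.9] [73.6 24.1] 55.0 circ [564.1  91.1] 37.3
jar_yellow_center 0.6 [321. 227.] 5386 zt 0.09 rect [490.8  82.6] [52.3 53. ] 88.2 circ [490.5  82.5] 26.9
coaster_yellow 0.68 [302. 183.] 984 zt 0.012 rect [503.  87.] [41.3 72.1] 9.3 circ [489.4  84.7] 36.2
bracket_right_center 0.59 [290. 126.] 3595 zt 0.034 rect [559.9  93.9] [73.6 24.1] 55.0 circ [564.1  91.1] 37.3
```

```bash
python3 -m inch '[[[0,0.05,0.001,0,0,0,0],[0,0.1,0.001,0,0,0,0],[0,0.135,0.001,0,0,0,0],[0,0.155,0.001,0,0,0,0],[0,0.165,0.001,0,0,0,0],[0,0.165,0.001,0,0,0,0],[0,0.165,0.001,0,0,0,1],[0,0.165,0.001,0,0,0,1]]]' 50
python3 -m inch '[[[0,0,0,0,0,0,1],[0,0,0,0,0,0,1],[0,0,0,0,0,0,1],[0,-0.01,0,0,0,0,1],[0,-0.04,0,0,0,0,1],[0,-0.08,0,0,0,0,1],[0,-0.12,0,0,0,0,1],[0.01,-0.16,0,0,0,0,1]]]'
python3 goal.py .399 -.274 .19 -90
```

```text
time_s: 10.48
position: [0.4916, 0.0833, 0.0339]
orientation: [-1.568, -0.0, -1.569]
force: [0.9, 0.6, -0.3]
grip_width: 0.0547
time_s: 11.48
position: [0.4895, 0.0737, 0.1931]
orientation: [-1.572, 0.0, -1.568]
force: [0.1, 1.0, -1.4]
grip_width: 0.0546
shift [ 0.3474  0.0031 -0.0915] turn [ 0.   0.2 -0. ] t 11.475
```

```bash
python3 -m inch '[[[0.03,0,-0.008,0,0,0,1],[0.075,0,-0.02,0,0,0,1],[0.125,0,-0.034,0,0,0,1],[0.175,0,-0.047,0,0,0,1],[0.225,0,-0.06,0,0,0,1],[0.275,0,-0.073,0,0,0,1],[0.32,0,-0.084,0,0,0,1],[0.345,0,-0.091,0,0,0,1]]]'
python3 -m inch '[[[0,0,0,0,0,0,1]]]'
python3 goal.py .399 -.274 .029 -90
```

```text
time_s: 12.48
position: [0.3987, -0.2733, 0.1919]
orientation: [-1.571, 0.0, -1.571]
force: [0.3, 1.1, -1.6]
grip_width: 0.0544
time_s: 12.6
position: [0.399, -0.2727, 0.1918]
orientation: [-1.571, 0.001, -1.572]
force: [0.2, 0.1, -2.3]
grip_width: 0.0548
shift [1.400e-03 1.628e-01 1.000e-04] turn [ 0.  -0.1 -0. ] t 12.6
```

```bash
python3 -m inch '[[[0.001,0.04,0,0,0,0,1],[0.001,0.085,0,0,0,0,1],[0.001,0.125,0,0,0,0,1],[0.001,0.15,0,0,0,0,1],[0.001,0.159,0,0,0,0,1],[0.001,0.163,0,0,0,0,1],[0.001,0.163,0,0,0,0,1],[0.001,0.163,0,0,0,0,0]]]'
python3 -m inch '[[[0,0,0,0,0,0,0],[0,0,0,0,0,0,0],[0,-0.01,0,0,0,0,0],[0,-0.05,0,0,0,0,0],[0,-0.1,0,0,0,0,0],[0,-0.15,0,0,0,0,0],[-0.04,-0.19,0.03,0,0,0,0],[-0.09,-0.2,0.07,0,0,0,0]]]'
python3 goal.py .51 .02 .23 -90
```

```text
time_s: 13.6
position: [0.4009, -0.2736, 0.0306]
orientation: [-1.569, -0.002, -1.569]
force: [0.0, 0.0, 0.5]
grip_width: 0.0712
time_s: 14.6
position: [0.4694, -0.1861, 0.2337]
orientation: [-1.564, -0.004, -1.572]
force: [0.6, -0.3, -0.9]
grip_width: 0.0854
shift [-0.2062  0.0032  0.0403] turn [-0.4 -0.1  0.2] t 14.6
```

```bash
python3 -m inch '[[[-0.05,0,0.01,0,0,0,0],[-0.1,0,0.02,0,0,0,0],[-0.15,0,0.03,0,0,0,0],[-0.19,0,0.037,0,0,0,0],[-0.206,0,0.04,0,0,0,0],[-0.206,0,0.04,0,0,0,0],[-0.206,0,0.04,0,0,0,0]]]'
python3 - <<'E'
from h import *
p,d=manip.read_camera("top")
for q in ["jar_yellow_center","jar_green_center"]:
    for r in manip.trace(q,"top")[:1]:
        w=cloud("top",r["mask"],d); zt=np.percentile(w[:,2],95); print(q,r["p"],np.median(w[w[:,2]>zt-.006],0).round(4),zt)
s=manip.read_state(); m=manip.camera_model("wrist"); p,d=manip.read_camera("wrist"); cv2.imwrite("pics/w4.png",p)
print(s["position"],s["time_s"])
for q in ["bracket_left_center","bracket_right_center"]:
    for r in manip.trace(q,"wrist")[:2]:
        w=cloud("wrist",r["mask"],d,m)
        top=w[(w[:,2]>.022)&(w[:,2]<.029)][:,:2]; kn=w[(w[:,2]>.0315)&(w[:,2]<.04)][:,:2]
        k=kn.mean(0)
        # fit L template by coarse + Nelder-Mead on outside distance
        from scipy.optimize import minimize
        sg=1 if "left" in q else -1
        pts=w[(w[:,2]>.022)][:,:2]
        def cost(x):
            c,s_=np.cos(x[2]),np.sin(x[2]); v=(pts-x[:2])@np.array([[c,-s_],[s_,c]]); v[:,1]*=sg
            f=lambda a,b,h,g: np.linalg.norm(np.maximum(np.abs(v-[a,b])-[h,g],0),axis=1)
            kk=(k-x[:2])@np.array([[c,-s_],[s_,c]])
            return np.mean(np.minimum(f(0,0,.04,.01),f(.03,.0225,.01,.0125))**2)*1e6+np.sum((kk-[-.03,0])**2)*1e5
        best=min((minimize(cost,[*(k+.03*np.array([np.cos(a),np.sin(a)])),a],method="Nelder-Mead",options=dict(maxiter=600,xatol=1e-5,fatol=1e-4)) for a in np.arange(0,6.28,.5)),key=lambda o:o.fun)
        print(q,round(r["p"],2),np.round(r["location"]),len(pts),"knob",k.round(4),"fit",best.x[:2].round(4),np.degrees(best.x[2]).round(1)%360,round(best.fun,2))
for q in ["coaster_yellow","coaster_green"]:
    r=manip.trace(q,"wrist")[0]; w=cloud("wrist",r["mask"],d,m); w=w[(w[:,2]>.007)&(w[:,2]<.014)]; print(q,r["p"],np.round(cv2.minEnclosingCircle(w[:,:2].astype(np.float32)*1000)[0],1),w.mean(0).round(4))
E
```

```text
time_s: 15.48
position: [0.5071, 0.0195, 0.2286]
orientation: [-1.571, -0.001, -1.57]
force: [-0.0, -0.4, -1.3]
grip_width: 0.0852
jar_yellow_center 0.59 [ 0.4005 -0.2707  0.0824] 0.08466630371009812
jar_green_center 0.65 [ 0.3989 -0.368   0.0822] 0.0844602401766089
[0.50707362 0.01947079 0.22849482] 15.625
bracket_left_center 0.7 [398. 134.] 2865 knob [ 0.5649 -0.0093] fit [ 0.5701 -0.0389] 279.9 0.0
bracket_left_center 0.2 [220. 149.] 2767 knob [0.5468 0.0671] fit [0.5635 0.0919] 53.1 5.61
bracket_right_center 0.64 [220. 150.] 2764 knob [0.5468 0.0671] fit [0.5568 0.0954] 70.4 0.0
bracket_right_center 0.24 [582. 289.] 8 knob [ 0.4273 -0.2815] fit [ 0.4033 -0.2636] 143.2 0.0
coaster_yellow 0.88 [487.9  85. ] [0.4889 0.0847 0.0106]
coaster_green 0.92 [498.2 -45.1] [ 0.4994 -0.0445  0.0107]
```

View pics/w4.png

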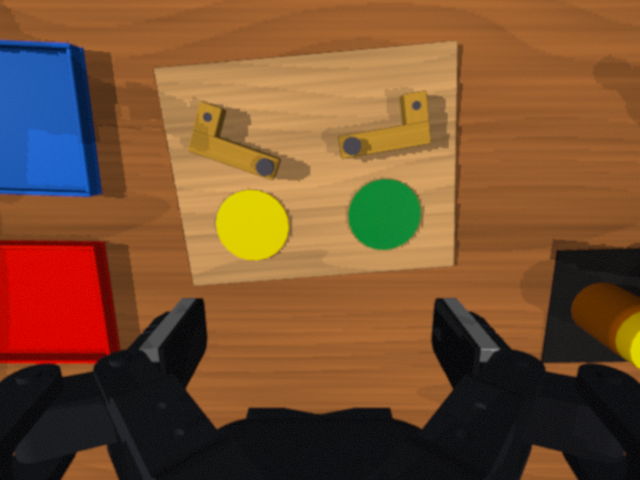

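Both jars stand on the mat. The scan shows the left bracket at (398,134) and the right bracket at (220,149), both with clean fits. I turn and approach the left-hand one.

```bash
python3 goal.py .5703 -.0395 .12 9.9
python3 -m inch '[[[0.01,0,0.01,0,-10,0,0],[0.02,0.01,0.02,0,-20,0,0.3],[0.03,0.02,0.03,0,-30,0,0.55],[0.04,0.03,0.04,0,-40,0,0.55],[0.05,0.04,0.05,0,-50,0,0.55],[0.059,0.06,0.063,0,-60,0,0.55],[0.059,0.08,0.063,0,-70,0,0.55],[0.059,0.108,0.063,0,-80,0,0.55]]]'
python3 -m inch '[[[0,0,0,0,-10,0,0.55],[0,0,0,0,-20,0,0.55],[0,0,0,0,-20,0,0.55]]]'
python3 goal.py .5703 -.0395 .010 9.9
```

```text
shift [0.0597 0.1085 0.0631] turn [  0.  -99.8   0. ] t 15.875
time_s: 16.88
position: [0.571, -0.0387, 0.1205]
orientation: [-1.571, -0.002, -0.167]
force: [0.6, -0.0, -0.3]
grip_width: 0.0384
time_s: 17.25
position: [0.5703, -0.0384, 0.1204]
orientation: [-1.571, 0.0, 0.174]
force: [-0.6, -0.3, 0.1]
grip_width: 0.0382
shift [-1.000e-04  1.104e-01 -1.100e-03] turn [-0.   0.1 -0. ] t 17.25
```

```bash
python3 -m inch '[[[0,0.04,-0.001,0,0,0,0.55],[0,0.08,-0.001,0,0,0,0.55],[0,0.1,-0.001,0,0,0,0.55],[0,0.11,-0.001,0,0,0,0.55],[0,0.11,-0.001,0,0,0,0.55],[0,0.11,-0.001,0,0,0,1],[0,0.11,-0.001,0,0,0,1],[0,0.11,-0.001,0,0,0,1]]]' 60
python3 -m inch '[[[0,0,0,0,0,0,1],[0,-0.01,0,0,0,0,1],[0,-0.04,0,0,0,0,1],[0,-0.08,0,0,0,0,1],[0,-0.11,0,0,0,0,1],[0,-0.11,0,0,0,0,1]]]'
python3 goal.py .574 .306 .12 0; python3 look.py w5 bracket_left_center tray_blue
```

```text
time_s: 18.25
position: [0.5719, -0.0395, 0.0123]
orientation: [-1.572, -0.003, 0.176]
force: [-0.2, -0.6, 6.1]
grip_width: 0.0185
time_s: 19.0
position: [0.5722, -0.0396, 0.1235]
orientation: [-1.573, -0.006, 0.176]
force: [0.2, -0.5, -1.7]
grip_width: 0.0185
shift [0.0624 0.0032 0.3399] turn [ 0.1 10.1  0.3] t 19.0
tcp [ 0.5722 -0.0396  0.1235] yaw 10.1 t 19.0
bracket_left_center 0.84 [315. 302.] 10803 zt 0.146 rect [569.1 -26.8] [19.6 50.9] 14.4 circ [573.9 -25.7] 25.5
tray_blue 0.54 [214. 222.] 8160 zt 0.012 rect [497.9 -45.3] [73.2 71.2] 30.3 circ [498.4 -45.9] 36.9
```

View pics/w5.png

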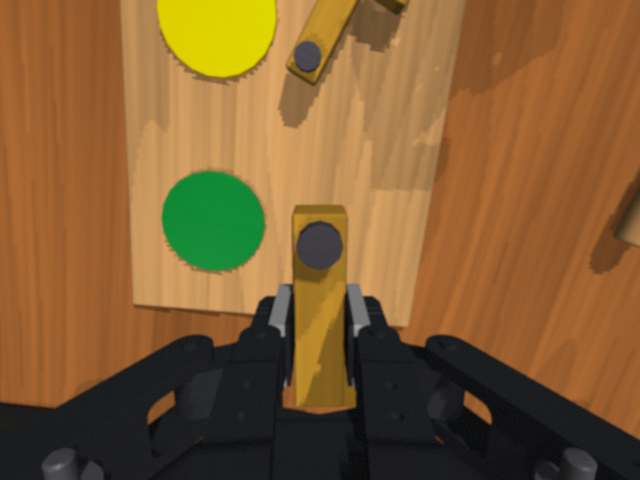

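The bracket is held level with the knob at (320,245) and clear of everything. I carry it to the blue tray.

```bash
python3 -m inch '[[[0.005,0,0.03,0,2,0,1],[0.014,0,0.075,0,4,0,1],[0.023,0,0.125,0,6,0,1],[0.032,0,0.175,0,8,0,1],[0.041,0,0.225,0,10.1,0,1],[0.05,0,0.275,0,10.1,0,1],[0.058,0,0.32,0,10.1,0,1],[0.0624,0.003,0.34,0,10.1,0,1]]]'
python3 -m inch '[[[0,0,0,0,0,0,1],[0,0,0,0,0,0,1]]]'
python3 goal.py .574 .306 .012 0
```

```text
time_s: 20.15
position: [0.5708, 0.3081, 0.115]
orientation: [-1.572, 0.003, 0.002]
force: [0.7, 0.0, -1.5]
grip_width: 0.0182
time_s: 20.4
position: [0.5718, 0.3051, 0.1162]
orientation: [-1.572, 0.002, -0.001]
force: [0.5, 0.0, -1.7]
grip_width: 0.018
shift [0.0024 0.1042 0.0011] turn [ 0.1 -0.  -0.1] t 20.4
```

```bash
python3 -m inch '[[[0.002,0.035,0.001,0,0,0,1],[0.002,0.07,0.001,0,0,0,1],[0.002,0.09,0.001,0,0,0,1],[0.002,0.1,0.001,0,0,0,1],[0.002,0.104,0.001,0,0,0,1],[0.002,0.105,0.001,0,0,0,1],[0.002,0.105,0.001,0,0,0,0.55],[0.002,0.105,0.001,0,0,0,0.55]]]'
python3 -m inch '[[[0,0,0,0,0,0,0.55],[0,-0.02,0,0,0,0,0.55],[0,-0.07,0,0,0,0,0.55],[0,-0.12,0,0,0,0,0.55],[0,-0.12,-0.05,0,5,0,0.55],[0,-0.12,-0.1,0,10,0,0.55],[0,-0.12,-0.15,0,15,0,0.55],[-0.01,-0.11,-0.19,0,19.6,0,0.55]]]'
python3 goal.py .5568 .0954 .12 -19.6;  python3 look.py w6 bracket_right_center
```

```text
time_s: 21.4
position: [0.5751, 0.3079, 0.0139]
orientation: [-1.57, -0.002, 0.0]
force: [1.0, 0.3, 0.1]
grip_width: 0.0385
time_s: 22.4
position: [0.5657, 0.1157, 0.1255]
orientation: [-1.569, -0.005, -0.346]
force: [0.5, 0.9, -0.4]
grip_width: 0.0382
shift [-0.0015  0.0054 -0.0221] turn [-0.1 -0.2  0.3] t 22.4
tcp [0.5657 0.1157 0.1255] yaw -19.8 t 22.4
bracket_right_center 0.61 [322. 244.] 4661 zt 0.034 rect [561.5  93.6] [75.8 19.8] 56.8 circ [565.7  90.8] 38.0
```

```bash
python3 -m inch '[[[-0.0015,0.005,-0.022,0,0,0,0.55],[-0.0015,0.04,-0.022,0,0,0,0.55],[-0.0015,0.08,-0.022,0,0,0,0.55],[-0.0015,0.105,-0.022,0,0,0,0.55],[-0.0015,0.115,-0.022,0,0,0,0.55],[-0.0015,0.115,-0.022,0,0,0,0.55],[-0.0015,0.115,-0.022,0,0,0,1],[-0.0015,0.115,-0.022,0,0,0,1]]]' 60
python3 -m inch '[[[0,0,0,0,0,0,1],[0,0,0,0,0,0,1],[0,-0.01,0,0,0,0,1],[0,-0.04,0,0,0,0,1],[0,-0.08,0,0,0,0,1],[0,-0.11,0,0,0,0,1],[0,-0.11,0,0,0,0,1]]]'
python3 goal.py .395 .314 .12 0
```

```text
time_s: 23.5
position: [0.5569, 0.0974, 0.0094]
orientation: [-1.569, -0.003, -0.342]
force: [-0.8, -0.1, 3.4]
grip_width: 0.0187
time_s: 24.38
position: [0.5572, 0.0973, 0.1205]
orientation: [-1.568, -0.005, -0.342]
force: [0.2, 0.2, -2.7]
grip_width: 0.0182
shift [-0.2255 -0.0003  0.1497] turn [ -0.1 -19.6   0.3] t 24.375
```

```bash
python3 -m inch '[[[-0.02,0,0.013,0,-3,0,1],[-0.055,0,0.037,0,-6,0,1],[-0.095,0,0.063,0,-10,0,1],[-0.135,0,0.09,0,-14,0,1],[-0.175,0,0.116,0,-19.6,0,1],[-0.205,0,0.136,0,-19.6,0,1],[-0.2255,0,0.15,0,-19.6,0,1],[-0.2255,0,0.15,0,-19.6,0,1]]]'
python3 -m inch '[[[0,0,0,0,0,0,1]]]'
python3 goal.py .395 .314 .008 0
```

```text
time_s: 25.38
position: [0.3902, 0.3146, 0.115]
orientation: [-1.573, 0.004, 0.005]
force: [-0.2, -0.1, -2.7]
grip_width: 0.0183
time_s: 25.5
position: [0.3922, 0.3135, 0.116]
orientation: [-1.572, 0.002, 0.001]
force: [-0.3, -0.7, -2.0]
grip_width: 0.0184
shift [0.003  0.108  0.0006] turn [ 0.1  0.1 -0.1] t 25.5
```

```bash
python3 -m inch '[[[0.002,0.035,0,0,0,0,1],[0.002,0.07,0,0,0,0,1],[0.002,0.09,0,0,0,0,1],[0.002,0.102,0,0,0,0,1],[0.002,0.108,0,0,0,0,1],[0.002,0.109,0,0,0,0,1],[0.002,0.109,0,0,0,0,0.55],[0.002,0.109,0,0,0,0,0.55]]]'
python3 -m inch '[[[0,0,0,0,0,0,0.55],[0,-0.02,0,0,0,0,0.55],[0,-0.07,0,0,0,0,0.55],[0,-0.12,0,0,0,0,0.55],[0.01,-0.18,-0.04,0,10,0,0.3],[0.02,-0.22,-0.09,0,20,0,0],[0.03,-0.22,-0.14,0,30,0,0],[0.04,-0.22,-0.19,0,40,0,0]]]'
python3 - <<'E'
from h import *
from scipy.optimize import minimize
p,d=manip.read_camera("top"); cv2.imwrite("pics/top1.png",cv2.resize(p[150:360,100:560],(800,365),interpolation=cv2.INTER_CUBIC))
for q in ["bracket_left_center","bracket_right_center"]:
    for r in manip.trace(q,"top")[:2]:
        w=cloud("top",r["mask"],d); print(q,round(r["p"],2),r["location"],np.percentile(w,[5,50,95],axis=0).round(3).tolist())
E
python3 goal.py .40 -.29 .23 -90
```

```text
time_s: 26.5
position: [0.3962, 0.3147, 0.0097]
orientation: [-1.57, -0.002, 0.0]
force: [0.1, -0.2, 0.2]
grip_width: 0.0383
time_s: 27.5
position: [0.4362, 0.1226, 0.2307]
orientation: [-1.568, -0.003, -0.704]
force: [0.2, -0.5, -0.3]
grip_width: 0.0853
bracket_left_center 0.91 [174.7, 216.9] [[0.565, 0.27, 0.012], [0.576, 0.297, 0.025], [0.602, 0.34, 0.033]]
shift [ 0.239  -0.0012 -0.3378] turn [-0.1 49.8  0. ] t 27.65
```

View pics/top1.png

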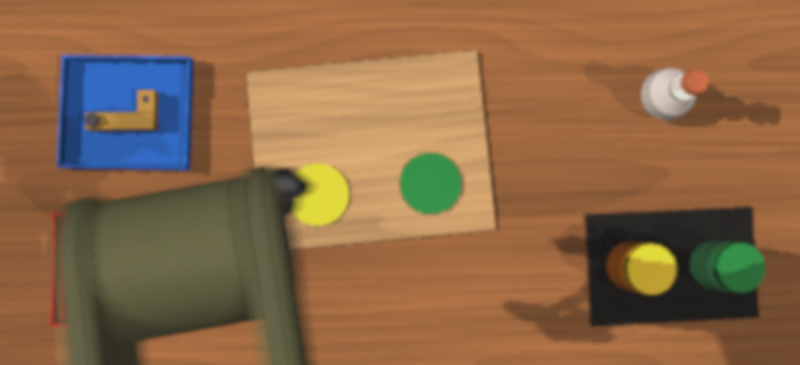

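The left bracket lies flat in the blue tray, knob at (93,120). The arm hides the red tray, so I check that one after moving over the mat.

```bash
python3 -m inch '[[[0.03,0,-0.042,0,8,0,0],[0.06,0,-0.084,0,16,0,0],[0.09,0,-0.127,0,24,0,0],[0.12,0,-0.169,0,32,0,0],[0.15,0,-0.21,0,40,0,0],[0.18,0,-0.253,0,49.8,0,0],[0.21,0,-0.295,0,49.8,0,0],[0.239,0,-0.338,0,49.8,0,0]]]'
python3 -m inch '[[[0,0,0,0,0,0,0],[0,0,0,0,0,0,0]]]'
python3 - <<'E'
from h import *
p,d=manip.read_camera("top"); cv2.imwrite("pics/top2.png",cv2.resize(p[150:360,100:330],(800,730))[:600])
for q in ["bracket_right_center"]:
    for r in manip.trace(q,"top")[:2]:
        w=cloud("top",r["mask"],d); print(q,round(r["p"],2),r["location"],np.percentile(w,[5,50,95],axis=0).round(3).tolist())
E
python3 look.py w7 jar_yellow_center jar_green_center
python3 goal.py .40 -.2725 .029 -90
```

```text
time_s: 28.65
position: [0.4016, -0.2891, 0.2285]
orientation: [-1.57, 0.0, -1.565]
force: [0.8, 0.6, -0.6]
grip_width: 0.0853
time_s: 28.9
position: [0.4015, -0.2875, 0.2282]
orientation: [-1.571, 0.001, -1.566]
force: [-0.1, 0.8, -0.5]
grip_width: 0.0854
bracket_right_center 0.76 [159.4, 311.7] [[0.387, 0.276, 0.014], [0.4, 0.327, 0.025], [0.426, 0.353, 0.032]]
tcp [ 0.4016 -0.287   0.2283] yaw -89.7 t 29.0
jar_yellow_center 0.89 [302. 221.] 4113 zt 0.084 rect [ 400.1 -273.5] [52.3 53. ] 86.2 circ [ 399.8 -273.5] 27.1
jar_green_center 0.68 [418. 219.] 4797 zt 0.084 rect [ 399.5 -372.2] [53.3 53.2] 72.6 circ [ 398.9 -372.2] 27.2
shift [-0.0149  0.1996 -0.0015] turn [-0.   0.3  0. ] t 29.15
```

View pics/top2.png

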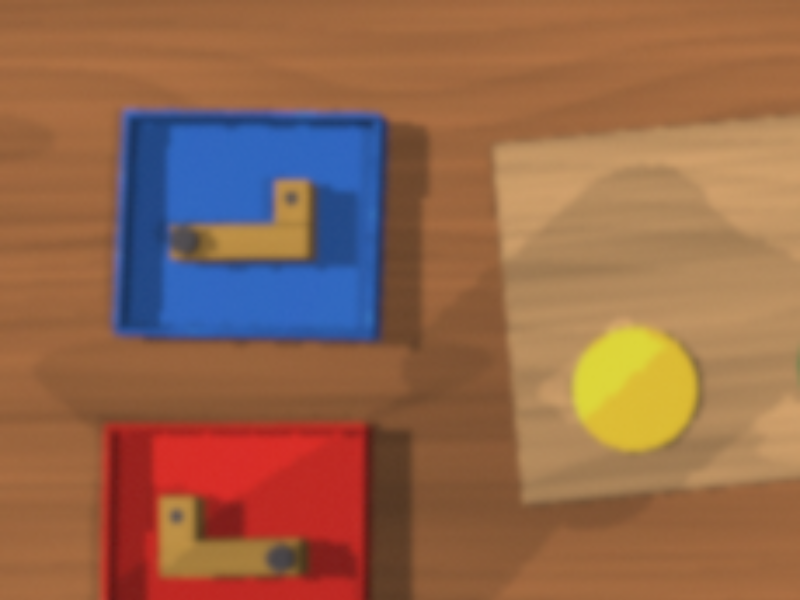

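View pics/w7.png

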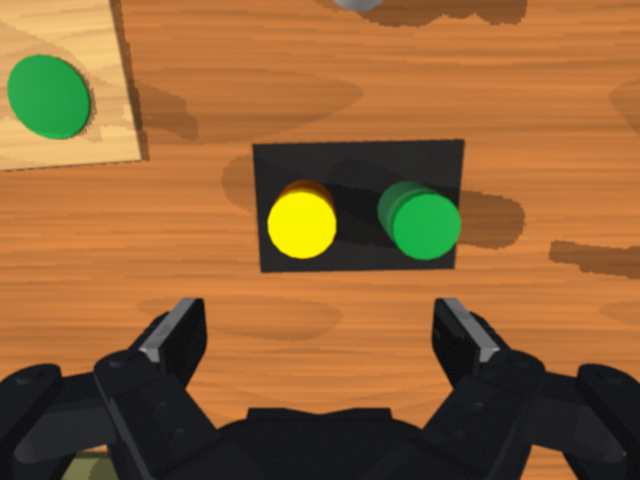

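Both brackets lie flat and knob up in their own trays. Both jars stand upright on the mat, lids at (302,221) and (425,222). I pick up the yellow jar.

```bash
python3 -m inch '[[[-0.014,0.03,-0.0015,0,0.3,0,0],[-0.014,0.08,-0.0015,0,0.3,0,0],[-0.014,0.13,-0.0015,0,0.3,0,0],[-0.014,0.17,-0.0015,0,0.3,0,0],[-0.014,0.192,-0.0015,0,0.3,0,0],[-0.014,0.199,-0.0015,0,0.3,0,0],[-0.014,0.199,-0.0015,0,0.3,0,0],[-0.014,0.199,-0.0015,0,0.3,0,1]]]' 50
python3 -m inch '[[[0,0,0,0,0,0,1],[0,0,0,0,0,0,1],[0,0,0,0,0,0,1],[0,-0.01,0,0,0,0,1],[0,-0.04,0,0,0,0,1],[0,-0.08,0,0,0,0,1],[0,-0.12,0,0,0,0,1],[0,-0.15,0,0,0,0,1]]]'
python3 goal.py .4884 .085 .17 -90
```

```text
time_s: 30.15
position: [0.4006, -0.2751, 0.031]
orientation: [-1.569, -0.002, -1.572]
force: [-0.1, -0.1, 0.8]
grip_width: 0.0698
time_s: 31.15
position: [0.3996, -0.2745, 0.1816]
orientation: [-1.57, -0.001, -1.573]
force: [0.6, -0.4, -1.8]
grip_width: 0.0546
shift [-0.3597  0.0113  0.0882] turn [-0.1 -0.1  0.1] t 31.15
```

```bash
python3 -m inch '[[[-0.03,0,0.008,0,0,0,1],[-0.075,0,0.018,0,0,0,1],[-0.125,0,0.03,0,0,0,1],[-0.175,0,0.043,0,0,0,1],[-0.225,0,0.055,0,0,0,1],[-0.275,0,0.068,0,0,0,1],[-0.325,0,0.08,0,0,0,1],[-0.36,0.011,0.088,0,0,0,1]]]'
python3 -m inch '[[[0,0,0,0,0,0,1],[0,0,0,0,0,0,1],[0,0,0,0,0,0,1]]]'
python3 goal.py .4885 .085 .036 -90; python3 look.py w8 jar_yellow_center coaster_yellow
```

```text
time_s: 32.15
position: [0.4888, 0.0875, 0.1695]
orientation: [-1.568, 0.0, -1.571]
force: [0.4, -0.4, -1.6]
grip_width: 0.0545
time_s: 32.52
position: [0.4882, 0.0845, 0.1688]
orientation: [-1.57, -0.0, -1.574]
force: [-0.8, -0.2, -1.9]
grip_width: 0.0544
shift [-0.0005  0.1328  0.0002] turn [-0.  -0.2  0. ] t 32.525
tcp [0.4882 0.0845 0.1688] yaw -90.2 t 32.525
jar_yellow_center 0.58 [321. 330.] 25803 zt 0.221 rect [496.  84.] [52.1 38.5] 88.4 circ [490.7  84.1] 26.3
```

View pics/w8.png

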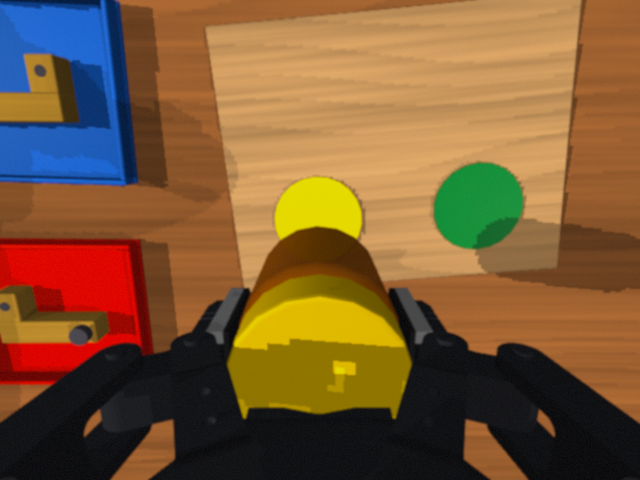

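The jar lines up over the yellow coaster (coaster at (319,215), jar axis at column 321). I lower it and release.

```bash
python3 -m inch '[[[-0.0005,0.03,0,0,0,0,1],[-0.0005,0.07,0,0,0,0,1],[-0.0005,0.1,0,0,0,0,1],[-0.0005,0.12,0,0,0,0,1],[-0.0005,0.128,0,0,0,0,1],[-0.0005,0.132,0,0,0,0,1],[-0.0005,0.132,0,0,0,0,1],[-0.0005,0.132,0,0,0,0,1]]]'
python3 -m inch '[[[0,0,0,0,0,0,0],[0,0,0,0,0,0,0],[0,0,0,0,0,0,0],[0,-0.02,0,0,0,0,0],[0,-0.06,0,0,0,0,0],[0,-0.11,0,0,0,0,0],[0,-0.16,0,0,0,0,0],[0.05,-0.2,-0.01,0,0,0,0]]]'
python3 goal.py .399 -.3725 .235 -90
```

```text
time_s: 33.67
position: [0.4891, 0.0859, 0.0374]
orientation: [-1.569, 0.0, -1.573]
force: [1.3, -0.2, -0.7]
grip_width: 0.0543
time_s: 34.67
position: [0.4792, 0.0388, 0.2379]
orientation: [-1.568, 0.0, -1.568]
force: [0.7, -1.3, -0.8]
grip_width: 0.0854
shift [ 0.411   0.0025 -0.0814] turn [-0.2  0.2 -0. ] t 34.675
```

```bash
python3 -m inch '[[[0.06,0,-0.012,0,0,0,0],[0.12,0,-0.024,0,0,0,0],[0.18,0,-0.036,0,0,0,0],[0.24,0,-0.048,0,0,0,0],[0.3,0,-0.06,0,0,0,0],[0.36,0,-0.072,0,0,0,0],[0.4,0,-0.08,0,0,0,0],[0.411,0,-0.081,0,0.2,0,0]]]'
python3 -m inch '[[[0,0,0,0,0,0,0],[0,0,0,0,0,0,0],[0,0,0,0,0,0,0]]]'
python3 goal.py .3992 -.3725 .0295 -90
```

```text
time_s: 35.67
position: [0.3959, -0.3751, 0.2348]
orientation: [-1.571, 0.0, -1.579]
force: [0.5, 0.2, -0.5]
grip_width: 0.0855
time_s: 36.05
position: [0.3972, -0.372, 0.2352]
orientation: [-1.571, -0.0, -1.574]
force: [-0.6, -0.3, -0.6]
grip_width: 0.0854
shift [0.0005 0.2057 0.0019] turn [-0.  -0.2  0. ] t 36.05
```

```bash
python3 -m inch '[[[0,0.05,0.002,0,0,0,0],[0,0.1,0.002,0,0,0,0],[0,0.15,0.002,0,0,0,0],[0,0.185,0.002,0,0,0,0],[0,0.2,0.002,0,0,0,0],[0,0.205,0.002,0,0,0,0],[0,0.205,0.002,0,0,0,0],[0,0.205,0.002,0,0,0,1]]]' 50
python3 -m inch '[[[0,0,0,0,0,0,1],[0,0,0,0,0,0,1],[0,0,0,0,0,0,1],[0,-0.01,0,0,0,0,1],[0,-0.04,0,0,0,0,1],[0,-0.08,0,0,0,0,1],[0,-0.12,0,0,0,0,1],[0,-0.15,0,0,0,0,1]]]'
python3 goal.py .499 -.045 .18 -90
```

```text
time_s: 37.05
position: [0.3997, -0.3742, 0.0319]
orientation: [-1.569, -0.002, -1.576]
force: [-0.1, -0.3, 0.8]
grip_width: 0.0697
time_s: 38.05
position: [0.3987, -0.3732, 0.1819]
orientation: [-1.57, -0.001, -1.576]
force: [0.8, -0.3, -2.3]
grip_width: 0.0541
shift [-0.3287  0.0017  0.0986] turn [-0.  -0.3  0.1] t 38.05
```

```bash
python3 -m inch '[[[-0.03,0,0.009,0,0,0,1],[-0.075,0,0.022,0,0,0,1],[-0.125,0,0.037,0,0,0,1],[-0.175,0,0.052,0,0,0,1],[-0.225,0,0.067,0,0,0,1],[-0.27,0,0.081,0,0,0,1],[-0.31,0,0.093,0,0,0,1],[-0.3285,0,0.0985,0,0,0,1]]]'
python3 -m inch '[[[0,0,0,0,0,0,1],[0,0,0,0,0,0,1],[0,0,0,0,0,0,1]]]'
python3 goal.py .499 -.045 .0375 -90; python3 look.py w9 jar_green_center coaster_green jar_yellow_center coaster_yellow
```

```text
time_s: 39.05
position: [0.4987, -0.0431, 0.1797]
orientation: [-1.572, 0.0, -1.574]
force: [0.3, -0.1, -2.8]
grip_width: 0.0548
time_s: 39.42
position: [0.4987, -0.046, 0.18]
orientation: [-1.571, -0.0, -1.577]
force: [0.0, -0.8, -1.8]
grip_width: 0.0545
shift [-0.001   0.1425  0.0003] turn [ 0.  -0.4  0. ] t 39.425
tcp [ 0.4987 -0.046   0.18  ] yaw -90.4 t 39.425
jar_green_center 0.72 [317. 333.] 25894 zt 0.231 rect [506.2 -46.5] [39.1 52.4] 0.4 circ [500.4 -46.6] 26.5
coaster_green 0.9 [317. 207.] 3833 zt 0.012 rect [508.2 -44.2] [52.2 70.8] 1.7 circ [498.5 -44.8] 36.1
coaster_green 0.23 [583. 312.] 14503 zt 0.006 rect [ 416.9 -228.4] [283.1 132.5] 77.9 circ [ 421.7 -229.5] 154.2
jar_yellow_center 0.57 [138. 243.] 8172 zt 0.089 rect [488.6  85.1] [52.5 53.8] 26.8 circ [488.7  85.2] 27.2
coaster_yellow 0.77 [191. 210.] 1426 zt 0.012 rect [494.2  75.2] [71.8 49.6] 29.8 circ [489.6  83.1] 35.9
```

View pics/w9.png

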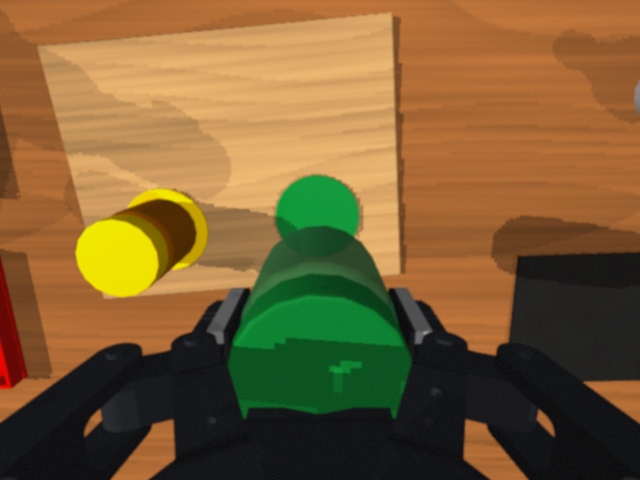

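The yellow jar stands on its coaster at (165,235), centred within about 2 mm. The green jar lines up over its own coaster at (317,207). I lower it.

```bash
python3 -m inch '[[[-0.001,0.03,0,0,0,0,1],[-0.001,0.075,0,0,0,0,1],[-0.001,0.11,0,0,0,0,1],[-0.001,0.13,0,0,0,0,1],[-0.001,0.138,0,0,0,0,1],[-0.001,0.142,0,0,0,0,1],[-0.001,0.142,0,0,0,0,1],[-0.001,0.142,0,0,0,0,1]]]'
python3 -m inch '[[[0,0,0,0,0,0,0],[0,0,0,0,0,0,0],[0,0,0,0,0,0,0],[0,-0.02,0,0,0,0,0],[0,-0.06,0,0,0,0,0],[0,-0.11,0,0,0,0,0],[0,-0.16,0,0,0,0,0],[0.04,-0.2,-0.03,0,0,0,0]]]'
python3 -m inch '[[[0.06,0,-0.02,0,0,0,0],[0.11,0,-0.04,0,0,0,0],[0.15,0,-0.05,0,0,0,0],[0.15,0,-0.05,0,0,0,0]]]'
python3 - <<'E'
from h import *
for c in ["top","scene"]:
    p,d=manip.read_camera(c)
    for q in ["jar_yellow_center","jar_green_center","bracket_left_center","bracket_right_center","vase_center"]:
        for r in manip.trace(q,c)[:1]:
            w=cloud(c,r["mask"],d); zt=np.percentile(w[:,2],95); t=w[w[:,2]>zt-.006]
            print(c,q,round(r["p"],2),"zt",zt.round(3),"circ",np.round(cv2.minEnclosingCircle(t[:,:2].astype(np.float32)*1000)[0],1))
    if c=="scene": cv2.imwrite("pics/scene1.png",cv2.resize(p[140:360,130:530],(800,440)))
E
python3 look.py w10 jar_green_center jar_yellow_center coaster_green coaster_yellow
```

```text
time_s: 40.67
position: [0.4998, -0.0443, 0.0391]
orientation: [-1.569, -0.0, -1.576]
force: [-0.0, -0.1, -0.6]
grip_width: 0.0544
time_s: 41.68
position: [0.4706, -0.0825, 0.2401]
orientation: [-1.568, -0.001, -1.572]
force: [2.0, -0.8, 0.5]
grip_width: 0.0852
time_s: 42.18
position: [0.4179, -0.2348, 0.2372]
orientation: [-1.571, -0.0, -1.58]
force: [0.1, -0.2, 0.9]
grip_width: 0.0853
top jar_yellow_center 0.97 zt 0.091 circ [487.9  87.3]
top jar_green_center 0.52 zt 0.021 circ [406.6 313.2]
top bracket_left_center 0.59 zt 0.033 circ [583.4 308.8]
top vase_center 0.6 zt 0.117 circ [ 596.7 -316.4]
scene jar_green_center 0.69 zt 0.09 circ [499.8 -45.7]
scene bracket_left_center 0.85 zt 0.031 circ [590.8 307.3]
scene bracket_right_center 0.85 zt 0.03 circ [409.6 311.9]
scene vase_center 0.85 zt 0.116 circ [ 596.  -319.3]
tcp [ 0.4189 -0.2325  0.2371] yaw -90.3 t 42.775
jar_green_center 0.67 [ 81. 120.] 7493 zt 0.089 rect [499.4 -45.5] [53.5 53.5] 62.8 circ [499.3 -44.8] 27.9
jar_green_center 0.49 [420.  16.] 2027 zt 0.059 rect [ 579.3 -316.4] [38.8 10.2] 89.4 circ [ 584.3 -316.5] 19.4
jar_yellow_center 0.59 [  4. 137.] 191 zt 0.019 rect [483.5  59.5] [ 5.3 29.8] 79.0 circ [483.9  61.7] 14.9
coaster_green 0.97 [145. 125.] 1296 zt 0.012 rect [497.1 -55.9] [50.2 70.6] 83.4 circ [497.7 -45.8] 36.1
coaster_yellow 0.86 [ 11. 138.] 826 zt 0.012 rect [483.1  57.1] [18.9 59.4] 78.4 circ [484.8  65.3] 29.7
```

View pics/scene1.png

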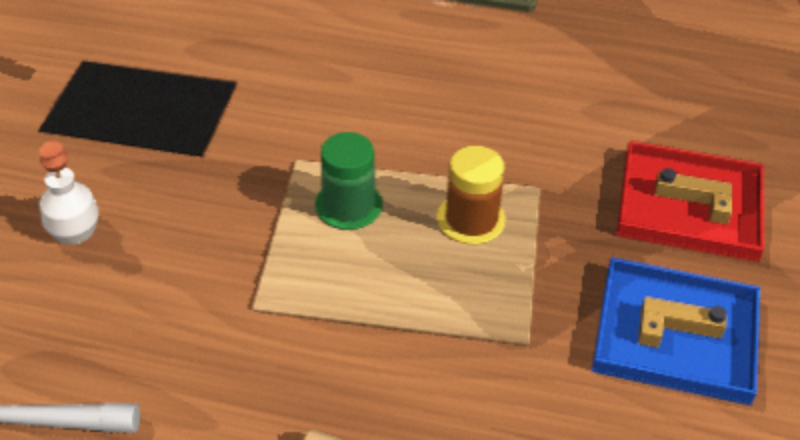

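The scene view shows both jars upright on their own coasters, green at (348,180) and yellow at (475,195). The brackets lie flat and knob up in the trays, and the vase has not moved. I hand the job in.

```bash
python3 -c "
from plant import manip
print(manip.close_job())"
```

```text
the job is handed in; nothing more can be done
None
```

The job is done and handed in at about 43 s of the 138 s allowed, in the order you asked:
- **Jars out:** both went to the mat first and stood upright there.
- **Brackets:** the left-hand one lies flat and knob up in the blue tray, the right-hand one in the red tray.
- **Jars back:** each stands upright on the coaster of its lid's colour.

**Last checks:**
- **Jar centring:** in the wrist-camera readings each jar is within about 2–3 mm of its coaster's centre.
- **Vase:** it still stands at about (0.596, -0.317), its position at the start to within about 3 mm.
- **Forces:** the force readings between moves never went above about 6 N.

**Checks that failed or disagreed:**
- In the last top view the network reported the red tray as the green jar and missed the right bracket. In the last scene view it missed the yellow jar.
- The last wrist picture cut off the yellow jar and its coaster, so those two readings mean nothing.
- The scene picture, the wrist picture just before and the other readings all showed those items in place.

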